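# Set the stop and press the cover onto the capsule filler

### The arm

A 7-joint arm with a two-finger parallel gripper is mounted at the origin on the work surface. World frame = base frame: x ahead of the robot, y to its left, z up, the work surface at z = 0. Lengths are in m, angles in rad, forces in N, time in s.
With the tool pointing down it reaches from about 0.35 to 0.9 m from the base axis. Payload 8.1 kg.
Tool frame: the origin (TCP) lies on the centre line of the jaws, within the pads' length; the fingertips stand 22 mm ahead of it and the grasp point (between the pads) lies 3 mm ahead of it; z points along the fingers, y is the direction in which the jaws open and shut (so a half turn about z gives the same grasp; the last joint's range is limited). The gripper opens to 92 mm and grips with 3 to 60 N. Pads are 19 mm wide; open, the fingers measure 130 mm over their backs; the gripper's body (75 mm by 190 mm) begins 47 mm behind the grasp point.
Start: joints at [1.123, 0.434, 0.025, 1.573, -0.012, 1.134, -0.075], TCP at [0.211, -0.588, 0.249] pointing down, gripper open.
Joint ranges: [-2.62, 2.62], [-0.44, 2.09], [-1.27, 1.32], [0.08, 2.57], [-1.32, 4.46], [0.12, 2], [-2.74, 2.74]. Speed limits (rad/s): [2.22, 2.22, 3.01, 3.01, 3.14, 3.14, 3.14].

### API

Orientations are given as a rotation vector (axis times angle).
In Python, from workcell import robot, eoat, imaging, workorder, current_clock, current_joint_pos, current_qd, current_tau, current_position, current_tool_rot, current_wrist_force, current_torque, current_gripper_width gives the robot as it stands. The module is installed in compiled form; this text tells all that it offers. Calls block until the motion is done:
- robot.move_pose(position, orientation): joint-space move of the TCP to a pose.
- robot.movel(position, ori=None, vel=0.15, contact_N=None): straight line of the TCP; ori=None keeps the orientation; vel is the mean speed in m/s. With contact_N (N) it stops when the force on the tool has changed by that much, and returns True; else False.
- robot.movej(angles): joint-space move.
- eoat.move_gripper(opening, grip_force=None): finger opening in m; grip_force is the grip in N (None keeps the last); returns when the fingers have stopped.
- robot.hold(seconds).
- robot.ik(position, orientation): joint angles nearest the present ones, or None.
- imaging.capture(name): name is "scene" or "side" or "wrist"; returns the picture (400x640x3 uint8, red, green, blue); there is no depth.
- imaging.camera_params(name): a dict with "intrinsics" (3x3 intrinsics, pixels), "k1" (the pictures are not rectified: a ray, as slopes to the right and down, at radius r is drawn at 1 + k1 r^2 times it, then the intrinsics apply), "R" (3x3) and "t" (3): a world point X has camera coordinates R X + t. Camera axes: x right, y down, z forward; pixel columns grow to the right and rows downward; lengths in m; the calibration is good to about 2 mm. A picture is of the moment at which its call begins: read the wrist's pose just before it. camera_params takes no time and is no camera call; for the wrist camera it gives the pose at the moment of the call.
A pose or a line that the arm cannot do raises robot.PlanningError and nothing moves.
- workorder.sign_off(): hands the job in, once; it reports no verdict.
Readings, each from a call of its own:
- current_clock(): time.
- current_joint_pos(): joint angles.
- current_qd(): joint speeds.
- current_tau(): joint torques, N m.
- current_position(): TCP position.
- current_tool_rot(): TCP orientation.
- current_wrist_force(): force on the tool from outside, world axes, zero at the start.
- current_torque(): the same for the moment, N m.
- current_gripper_width(): finger opening in m.
Only numpy, scipy, OpenCV 4.12 (cv2) and the standard library are available. Lean on these libraries where they do the work, as an engineer would, in place of code of your own. Each camera call takes 0.05 s, during which the arm holds its last target. There are 200 camera calls.

### The job

Push the tall steel stop sleeve fully home onto the upright spigot of the capsule filler. Then take the white press cover by its handle, lower and slide it over the capsule board's locating pin, tongue above the sleeve, until it drops on and lies flat on the board, and press it straight down until the tongue bears on the sleeve. Finish while still holding the cover pressed down against the sleeve, and leave the other things on the bench where they are.

Things in the scene. Friction and masses are not known exactly. Their poses are not given: they have to be found in the camera images.
- filler: fixed base of the capsule filler: aluminium slab 120 (x) x 220 (y) x 20 mm (its deck is 20 mm above the bench); origin at the centre of its underside, z up. At its +y end stands the bare spigot, towards -y the sprung capsule board.
- spigot_foot (a point): where the spigot's axis meets the deck, at (0, 60, 20) mm in the filler's frame. Steel spigot 16 mm diameter, 24 mm tall, the last 5 mm tapered to 10 mm. 52 mm of free deck separate it from the raised board.
- board (a joint): how far the capsule board is pressed down (m): 0 up (as at the start), limit 0.010. It stays up under the cover's weight; about 2 N of further push starts it moving, then 1 N more per mm: some 8 N brings it 6 mm down, where the tongue meets the fitted sleeve and it stops firmly; keep pushing with 12 to 20 N there (a push that relaxes below 9 N lets the tongue lift off).
- pin_foot (a point): where the locating pin's axis meets the top of the sprung capsule board (aluminium, 80 x 80 x 14 mm, rows of white capsules), at the board's centre: (0, -40, 60) mm in the filler's frame when up; moves down with the board; axes parallel to the filler's. Steel pin 10 mm diameter, 12 mm tall, the last 5 mm tapered to 5 mm.
- stop_sleeve: loose steel tube standing upright, 28 mm outside, 18 mm bore right through, 34 mm tall, 0.09 kg; origin at the centre of its underside, z up. Either end may go down. Home, it rests on the deck with its top 54 mm above the bench, 10 mm above the spigot's tip.
- cover: loose white press cover, about 0.26 kg, right way up: square plate 80 x 80 x 18 mm with a tongue along +y. Origin at the centre of the square's underside, also the mouth of the hidden blind socket (11.5 mm bore, 14 mm deep). On the pin, its x and y axes lie along the filler's.
- cover_handle (a point): centre of the top of the cover's handle, at (0, 0, 55) mm in the cover's frame. Handle: upright white bar in the middle of the plate, 22 mm thick (x) x 50 mm long (y), from 18 to 55 mm above the underside.
- cover_tongue (a point): point on the underside of the tongue, at (0, 100, 0) mm in the cover's frame; above the spigot's axis when the cover is on the pin and square with the filler. The tongue is 34 mm wide, 10 mm thick, underside flush with the plate's, and reaches to y = 121 mm.
- jar_big: bystander, to be left alone: ointment jar, 66 mm diameter, 60 mm tall
- jar_small: bystander, to be left alone: small ointment jar, 46 mm diameter, 45 mm tall
- amber_bottle: bystander, to be left alone: amber bottle, 44 mm diameter, 85 mm tall
- beaker: bystander, to be left alone: clear beaker, 64 mm diameter, 75 mm tall
- spare_collar: bystander, to be left alone: spare steel collar, 44 mm diameter, 12 mm tall: low and wide, not the stop sleeve
- spatula: bystander, to be left alone: spatula, 170 mm long, lying flat; origin near its middle
- mortar: bystander, to be left alone: white ceramic bowl, 100 mm diameter, 55 mm tall
Not all that is in view belongs to the job. What is shaped like the stop_sleeve but brown or pink is not meant.

How it is judged:
By the outcome, as a careful person would: the job done as asked, in the order asked, and still so for the second after the job is handed in, while the arm keeps its last pose, push and grip.
It also fails if it takes over 67 s, if anything falls off the work surface, if the arm or the gripper's body presses on something with over 40 N, if the wrist force passes 120 N, or if a joint passes its speed limit or range.

## Working session

There is one attempt and no reset: what is moved stays moved. The work goes in short steps, each a Python script; the robot and the scene stay as the last script left them, time stands still between calls to the robot, and variables do not carry over. Pictures are saved under pics/ and viewed, about 8 in all and at most 12, crops included, and the job is handed in when it is done.

```bash
mkdir -p pics; python3 - <<'E'
from workcell import *
import cv2,numpy as np
print(current_clock(),current_position(),current_tool_rot(),current_gripper_width())
for n in("scene","side","wrist"):
    im=imaging.capture(n); cv2.imwrite(f"pics/{n}0.png",im[:,:,::-1]); p=imaging.camera_params(n)
    print(n,np.round(p["intrinsics"],1).tolist(),p["k1"],np.round(-p["R"].T@p["t"],3),np.round(p["R"],2).tolist())
E
```

```text
0.0 [ 0.21103547 -0.58780223  0.24795497] [-3.09358992e+00 -5.38528792e-01  6.56433383e-04] 0.0918359541821543
scene [[449.3, 0.0, 314.4], [0.0, 449.3, 198.0], [0.0, 0.0, 1.0]] -0.07559702734833522 [ 1.489 -0.02   1.046] [[0.06, 1.0, 0.01], [0.73, -0.03, -0.68], [-0.68, 0.05, -0.73]]
side [[441.5, 0.0, 323.4], [0.0, 441.5, 198.1], [0.0, 0.0, 1.0]] -0.06178530563053387 [0.159 0.578 0.806] [[-0.78, -0.62, 0.02], [-0.46, 0.55, -0.7], [0.43, -0.56, -0.71]]
wrist [[283.6, 0.0, 320.4], [0.0, 283.6, 196.2], [0.0, 0.0, 1.0]] -0.050416958827448295 [ 0.288 -0.561  0.383] [[0.34, -0.94, -0.0], [-0.9, -0.32, 0.31], [-0.29, -0.1, -0.95]]
```

View pics/scene0.png

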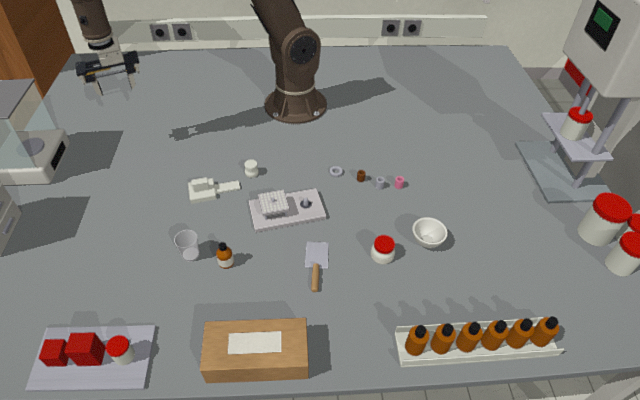

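View pics/side0.png

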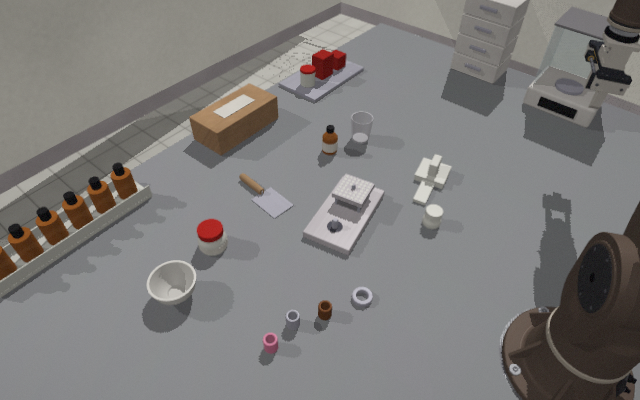

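The scene view shows the filler at (287,210) with its spigot at (306,203), and the cover at (205,188) with its tongue pointing right to (240,186). There are three sleeve-shaped parts: brown (361,176), grey (380,183) and pink (400,183). The low, wide ring at (336,171) is the spare collar. Grey steel fits the description, and I'll confirm it in a wrist view.

```bash
cat > h.py <<'E'
from workcell import *
import cv2,numpy as np,pickle
from scipy.spatial.transform import Rotation as Ro
def ray(p,uv):
    d=np.array([p["k1"],0,0,0.]); q=np.linalg.inv(p["intrinsics"])@[*uv,1.]
    m=q[:2].copy()
    for _ in range(20): m=q[:2]/(1+p["k1"]*(m@m))
    return -p["R"].T@p["t"], p["R"].T@[*m,1.]
def on_z(p,uv,z):
    c,d=ray(p,uv); return c+d*(z-c[2])/d[2]
def proj(p,X):
    y=p["R"]@np.asarray(X,float)+p["t"]; m=y[:2]/y[2]; return (p["intrinsics"]@[*(m*(1+p["k1"]*(m@m))),1])[:2]
def down(yaw):  # tool z down, jaw (tool y) along world angle yaw
    y=np.array([np.cos(yaw),np.sin(yaw),0]); z=np.array([0,0,-1.]); return Ro.from_matrix(np.c_[np.cross(y,z),y,z]).as_rotvec()
def snap(n,name,crop=None,k=1):
    p=imaging.camera_params(n); im=imaging.capture(n); pickle.dump(p,open(f"pics/{name}.pkl","wb")); cv2.imwrite(f"pics/{name}_full.png",im[:,:,::-1])
    if crop: x0,y0,x1,y1=crop; im=im[y0:y1,x0:x1]
    im=cv2.resize(im,None,fx=k,fy=k,interpolation=cv2.INTER_CUBIC); cv2.imwrite(f"pics/{name}.png",im[:,:,::-1]); return im
E
python3 - <<'E'
from h import *
p=imaging.camera_params("scene");s=imaging.camera_params("side")
for n,a,b,z in[("sleeve",(380,181),(292,317),.03),("cover",(203,187),(433,172),.02),("tongue",(238,187),(422,196),.01),("spigot",(306,205),(335,227),.03),("board",(273,201),(353,188),.06),("brown",(361,175),(325,308),.03),("jarS",(251,165),(433,213),.04)]:
    print(n,on_z(p,a,z).round(3),on_z(s,b,z).round(3))
R=Ro.from_rotvec(current_tool_rot()).as_matrix(); print(R.round(2).tolist())
w=imaging.camera_params("wrist"); c=-w["R"].T@w["t"]; print("cam in tool",R.T@(c-current_position()), (w["R"]@R).round(2).tolist())
for yaw in np.arange(-1.6,3.2,.4):
    print(round(yaw,1),[None if (q:=robot.ik(P,down(yaw))) is None else q[6].round(2) for P in([.65,.1,.3],[.6,.2,.2],[.7,-.1,.2],[.7,-.2,.15])])
E
```

```text
sleeve [0.472 0.261 0.03 ] [0.467 0.265 0.03 ]
cover [ 0.465 -0.308  0.02 ] [ 0.465 -0.302  0.02 ]
tongue [ 0.46  -0.197  0.01 ] [ 0.446 -0.213  0.01 ]
spigot [0.566 0.018 0.03 ] [0.544 0.027 0.03 ]
board [ 0.573 -0.081  0.06 ] [ 0.572 -0.079  0.06 ]
brown [0.442 0.203 0.03 ] [0.43  0.208 0.03 ]
jarS [ 0.39  -0.155  0.04 ] [ 0.386 -0.15   0.04 ]
[[0.94, 0.34, -0.0], [0.34, -0.94, 0.0], [-0.0, -0.0, -1.0]]
cam in tool [ 0.08149248  0.00053297 -0.13519321] [[0.0, 1.0, -0.0], [-0.95, 0.0, -0.31], [-0.31, 0.0, 0.95]]
-1.6 [np.float64(-2.02), np.float64(-2.3), np.float64(-1.6), np.float64(-1.43)]
-1.2 [np.float64(-1.65), np.float64(-1.98), np.float64(-1.26), np.float64(-1.07)]
-0.8 [np.float64(-1.27), np.float64(-1.62), np.float64(-0.88), np.float64(-0.69)]
-0.4 [np.float64(-0.91), np.float64(-1.24), np.float64(-0.52), np.float64(-0.34)]
-0.0 [np.float64(-0.56), np.float64(-0.85), np.float64(-0.17), np.float64(0.01)]
0.4 [np.float64(-0.18), np.float64(-0.42), np.float64(0.18), np.float64(0.37)]
0.8 [np.float64(0.2), np.float64(-0.04), np.float64(0.52), np.float64(0.73)]
1.2 [np.float64(0.58), np.float64(0.34), np.float64(0.92), np.float64(1.08)]
1.6 [np.float64(1.01), np.float64(0.72), np.float64(1.32), np.float64(1.45)]
2.0 [np.float64(1.32), np.float64(1.06), np.float64(1.55), np.float64(1.66)]
2.4 [np.float64(1.72), np.float64(1.46), np.float64(1.95), np.float64(2.06)]
2.8 [np.float64(2.12), np.float64(1.86), np.float64(2.35), np.float64(2.46)]
3.2 [np.float64(2.52), np.float64(2.26), np.float64(-2.4), np.float64(-2.72)]
```

```bash
python3 - <<'E'
from h import *
for n,P in[("cov",[.46,-.33,.18]),("fil",[.565,-.10,.18]),("slv",[.47,.19,.18])]:
    robot.move_pose(P,down(0)); snap("wrist",n,(100,0,580,360),1.6); print(n,current_clock(),current_position().round(4),current_wrist_force().round(2))
ims=[cv2.imread(f"pics/{n}_full.png") for n in("cov","slv")]
cv2.imwrite("pics/both.png",np.vstack([cv2.resize(i[0:300,120:520],(800,600))[:300*1+300] for i in ims])[:1200])
E
```

```text
cov 1.5667 [ 0.459  -0.332   0.1801] [ 0.31 -0.32 -0.29]
fil 2.6083 [ 0.5645 -0.1028  0.1798] [-0.2  -0.37  0.  ]
slv 3.825 [0.471  0.1882 0.1799] [ 0.71 -1.72 -0.58]
```

View pics/cov.png

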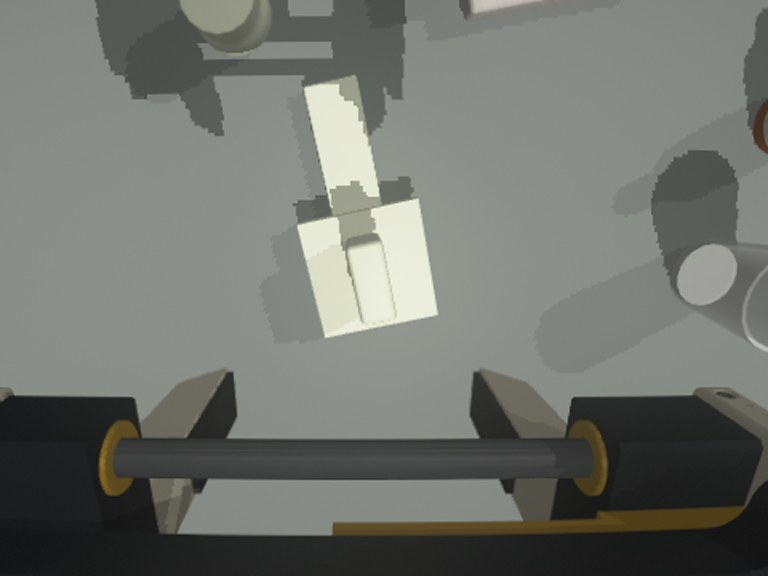

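View pics/fil.png

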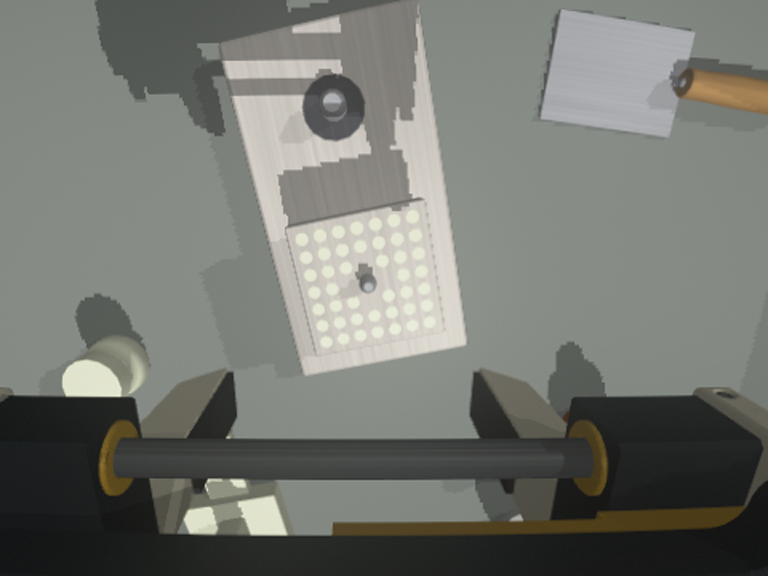

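View pics/slv.png

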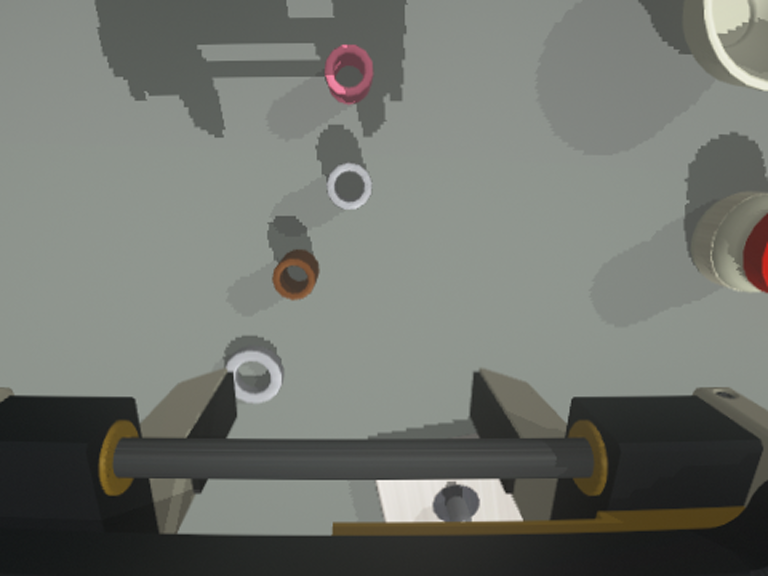

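The wrist views (crop pixels, 1.6×) show:
- **Cover:** plate corners (298,225), (418,199), (438,313) and (325,337). The tongue end is (304,88)-(356,76) and the handle top is near (371,280).
- **Filler:** slab corners (220,43), (417,0), (466,344) and (304,375). The spigot tip is near (332,103) and the pin tip near (368,285).
- **Sleeve:** the grey steel ring at (349,186) is tall, narrow and uncoloured, so it's the stop sleeve. The pink (349,73) and brown (295,276) ones are excluded, and the collar (254,377) is low and wide.

```bash
cat > fit.py <<'E'
from h import *
from scipy.optimize import least_squares
def fit(name,pairs,x0,k=1.6,ox=100):
    p=pickle.load(open(f"pics/{name}.pkl","rb"))
    def W(x,q): c,s=np.cos(x[2]),np.sin(x[2]); return [x[0]+c*q[0]-s*q[1],x[1]+s*q[0]+c*q[1],q[2]]
    f=lambda x:np.ravel([proj(p,W(x,np.array(q)/1e3))-(np.array(uv)/k+[ox,0]) for q,uv in pairs])
    r=least_squares(f,x0,loss="soft_l1"); print(name,r.x.round(4),"res px\n",f(r.x).reshape(-1,2).round(1).tolist()); return r.x,lambda q:W(r.x,np.array(q)/1e3),p
if __name__=="__main__":
    c,Wc,pc=fit("cov",[((-40,40,18),(298,225)),((40,40,18),(418,199)),((40,-40,18),(438,313)),((-40,-40,18),(325,337)),((-17,121,10),(304,88)),((17,121,10),(356,76)),((0,0,55),(373,280))],[.46,-.3,.1])
    g,Wg,pg=fit("fil",[((-60,110,20),(220,43)),((60,-110,20),(466,344)),((-60,-110,20),(304,375)),((60,110,20),(418,-2)),((-40,0,60),(287,228)),((40,0,60),(424,200)),((40,-80,60),(445,331)),((-40,-80,60),(317,355)),((0,60,44),(332,103)),((0,-40,72),(368,285))],[.565,-.03,.1])
    ps=pickle.load(open("pics/slv.pkl","rb"))
    # ring in image: subpixel centroid of grey ring top via user-read extents
    print("sleeve",on_z(ps,(349/1.6+100,186/1.6),.034), [on_z(ps,(u/1.6+100,v/1.6),.034).round(4).tolist() for u,v in[(327,186),(371,186),(349,164),(349,209)]])
    for P,n in((Wc((0,0,55)),"handle"),(Wc((0,100,0)),"tongue"),(Wg((0,60,20)),"spigot"),(Wg((0,-40,60)),"pin")): print(n,np.round(P,4))
    s=imaging.camera_params("scene");d=imaging.camera_params("side")
    print("scene px sleeve",proj(s,[*on_z(ps,(349/1.6+100,186/1.6),.034)[:2],.034]),"brown/pink xy",on_z(ps,(295/1.6+100,275/1.6),.034),on_z(ps,(349/1.6+100,70/1.6),.034))
E
python3 fit.py
```

```text
cov [ 0.4695 -0.3155  0.2115] res px
 [[-0.5, 0.1], [0.5, -0.4], [0.3, 1.1], [0.4, 0.6], [-0.8, -1.0], [0.4, -1.5], [-0.4, 3.0]]
fil [ 0.5642 -0.0437  0.2006] res px
 [[-2.8, -0.9], [2.0, 1.8], [-0.8, 2.0], [0.3, -2.4], [-2.0, -0.2], [1.0, -1.1], [0.7, 1.0], [-0.6, 1.5], [0.1, -0.5], [0.4, 1.4]]
sleeve [0.46771025 0.26050654 0.034     ] [[0.4545, 0.2605, 0.034], [0.4809, 0.2605, 0.034], [0.4678, 0.2731, 0.034], [0.4677, 0.247, 0.034]]
handle [ 0.4695 -0.3155  0.055 ]
tongue [ 0.4485 -0.2178  0.    ]
spigot [0.5522 0.015  0.02  ]
pin [ 0.5721 -0.0829  0.06  ]
scene px sleeve [379.63912865 179.08579651] brown/pink xy [0.4332535 0.206034  0.034    ] [0.46796219 0.32402388 0.034     ]
```

```bash
python3 - <<'E'
from h import *
o=down(.2); S=np.array([.4677,.2605])
def say(t): print(t,round(current_clock(),2),current_position().round(4),current_wrist_force().round(1),round(current_gripper_width(),4))
eoat.move_gripper(.055,30)
robot.move_pose([*S,.12],o); robot.movel([*S,.06],vel=.1); robot.hold(.15); say("pre")
print(robot.movel([*S,.027],vel=.08,contact_N=6)); say("at")
eoat.move_gripper(0,30); say("grip")
robot.hold(.1); print(current_wrist_force())
robot.movel([*current_position()[:2],.12],vel=.15); say("up")
robot.move_pose([.5522,.015,.12],o); robot.movel([.5522,.015,.092],vel=.1); robot.hold(.3); say("over")
a=snap("wrist","over",(150,0,550,300),1.5); b=snap("side","overs",(270,150,430,270),3)
h=cv2.resize(b,(600,450)); 
s=snap("scene","oversc",(240,150,370,250),3)
out=np.zeros((600,800,3),np.uint8); out[:300,:400]=cv2.resize(a,(400,300)); out[:300,400:]=cv2.resize(b,(400,300)); out[300:,:390]=s; cv2.imwrite("pics/m1.png",out[:,:,::-1])
E
```

```text
pre 5.96 [0.4682 0.2608 0.0607] [ 0.3 -0.6 -0.5] 0.0552
False
at 6.52 [0.4674 0.2605 0.0267] [0.5 0.9 0.9] 0.0549
grip 7.08 [0.468  0.2606 0.0273] [ 0.1 -0.6  2.5] 0.0275
[-0.04112042 -0.89343732  3.62324051]
up 7.94 [0.4675 0.2601 0.1192] [-0.3  0.7 -1.7] 0.0274
over 9.69 [0.5525 0.015  0.0925] [-0.  -0.6 -0.8] 0.0277
```

View pics/m1.png

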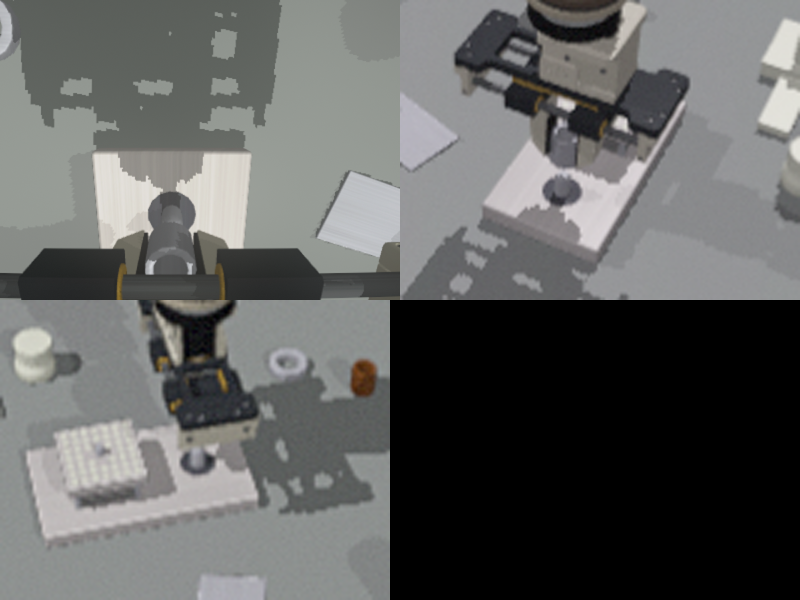

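The sleeve is held upright. In the wrist panel, the sleeve (169,245) and the spigot base (171,208) line up laterally. Next I descend with contact detection.

```bash
python3 - <<'E'
from h import *
def say(t): print(t,round(current_clock(),2),current_position().round(4),current_wrist_force().round(1),current_torque().round(2),round(current_gripper_width(),4))
r=robot.movel([.5522,.015,.0455],vel=.04,contact_N=8); robot.hold(.15); say(r)
snap("scene","d1"); snap("wrist","d1w")
E
```

```text
True 11.04 [0.5524 0.0153 0.0472] [-1.2 -0.8  7.9] [0.01 0.17 0.01] 0.0277
```

```bash
python3 - <<'E'
from h import *
def say(t): print(t,round(current_clock(),2),current_position().round(4),current_wrist_force().round(1),round(current_gripper_width(),4))
r=robot.movel([.5524,.0152,.0440],vel=.03,contact_N=10); say(r); snap("scene","e0")
eoat.move_gripper(.06); say("open")
robot.movel([.5522,.015,.13],vel=.15)
robot.move_pose([.575,-.13,.2],down(.2)); robot.hold(.25); say("filview"); f=snap("wrist","fil2",(120,0,520,300),1)
robot.move_pose([.485,-.385,.2],down(.2)); robot.hold(.25); say("covview"); c=snap("wrist","cov2",(120,0,520,300),1)
out=np.vstack([f,c]); cv2.imwrite("pics/m2.png",cv2.resize(f,(800,600))[:,:,::-1]); cv2.imwrite("pics/m3.png",cv2.resize(c,(800,600))[:,:,::-1])
E
```

```text
False 11.39 [0.5525 0.0152 0.0459] [-7.5 -0.9 26.1] 0.0279
open 12.17 [0.5524 0.0152 0.0439] [-0.3  0.3 -0.2] 0.0599
filview 13.83 [ 0.5748 -0.1285  0.1994] [ 0.4 -0.7  0.5] 0.0599
covview 15.18 [ 0.4859 -0.3836  0.2001] [ 0.9 -0.3 -0.3] 0.0604
```

View pics/m2.png

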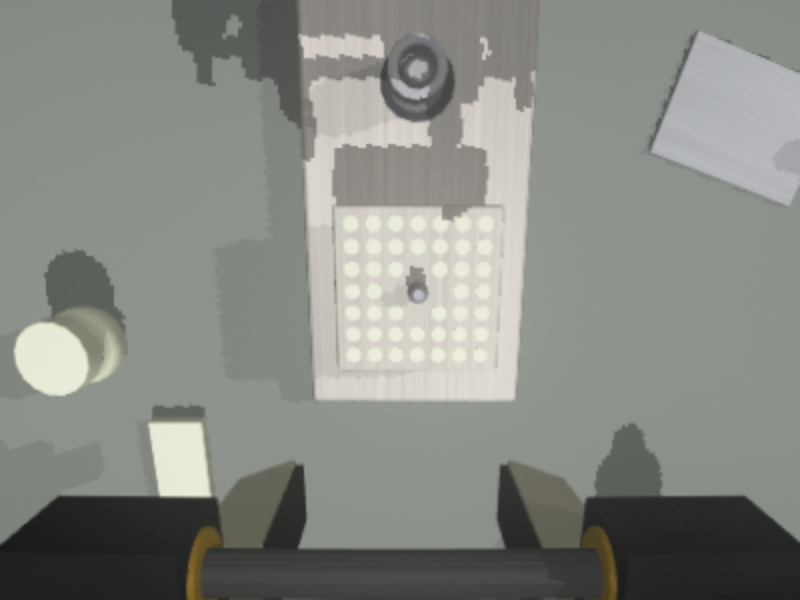

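View pics/m3.png

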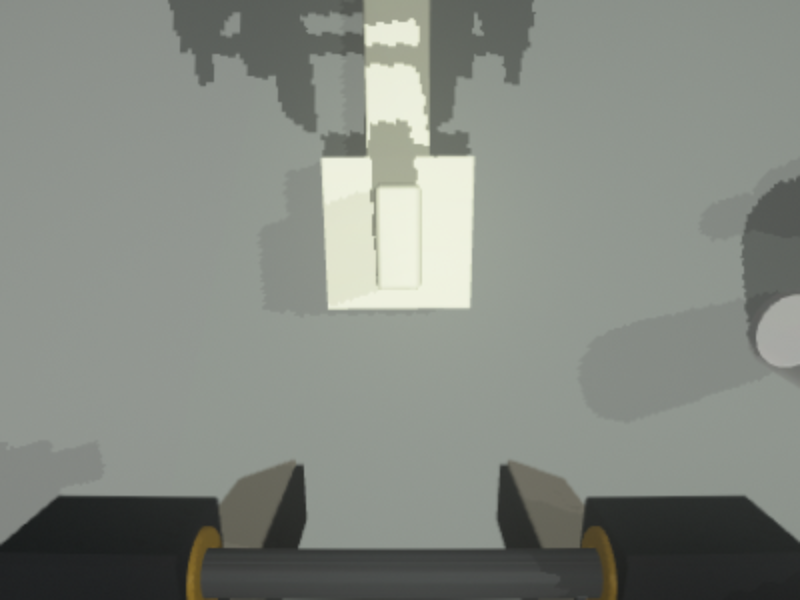

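The sleeve stands on the spigot, with its ring top at (417,66) and the tip visible inside. The board corners are (333,207)-(497,370) and the pin tip is (418,294). The cover plate runs from (322,157) to (470,308), with the handle top centred at (399,237).

```bash
python3 - <<'E'
from fit import *
c,Wc,pc=fit("cov2",[((-40,40,18),(322,157)),((40,40,18),(474,156)),((40,-40,18),(470,308)),((-40,-40,18),(329,308)),((0,0,55),(399,237))],[.47,-.315,.2],2,120)
g,Wg,pg=fit("fil2",[((-60,-110,20),(315,401)),((60,-110,20),(517,401)),((-40,0,60),(333,207)),((40,0,60),(503,206)),((40,-80,60),(497,370)),((-40,-80,60),(340,370)),((0,-40,72),(418,294))],[.565,-.04,.2],2,120)
print(Wc((0,0,55)),Wg((0,-40,60)),Wg((0,60,20)))
for z in(54,60,64): print(z,(proj(pg,Wg((0,60,z)))-[120,0])*2)
E
```

```text
cov2 [ 0.4694 -0.3152  0.2091] res px
 [[-0.1, -0.2], [0.4, -0.2], [0.3, -0.2], [-0.4, 0.3], [-0.2, 0.3]]
fil2 [ 0.5639 -0.0433  0.2092] res px
 [[-0.7, 0.8], [0.6, 0.2], [-0.6, -1.1], [0.9, -1.0], [0.2, 0.3], [-0.9, 0.7], [0.4, 0.2]]
[np.float64(0.46939294130064213), np.float64(-0.31522230529141926), np.float64(0.055)] [np.float64(0.5721805371055677), np.float64(-0.08238714174953453), np.float64(0.06)] [np.float64(0.5514133625857537), np.float64(0.01543271544962306), np.float64(0.02)]
54 [418.10566614  64.47021126]
60 [418.49048965  61.06484151]
64 [418.75706382  58.70633903]
```

```bash
python3 - <<'E'
from h import *
def say(t): print(t,round(current_clock(),2),current_position().round(4),current_wrist_force().round(1),current_torque().round(2),round(current_gripper_width(),4))
o=down(.209); H=[.4694,-.3152]; P=[.5722,-.0824]
robot.move_pose([*H,.11],o); robot.hold(.1)
print(robot.movel([*H,.044],vel=.08,contact_N=6)); robot.hold(.2); say("at")
eoat.move_gripper(0,60); robot.hold(.2); say("grip")
x=current_position(); robot.movel([x[0],x[1],.16],o,vel=.12); robot.hold(.2); say("up")
robot.movel([*P,.16],o,vel=.2); robot.movel([*P,.125],o,vel=.08); robot.hold(.3); say("over")
a=snap("wrist","p1",(120,0,520,400),1); b=snap("side","p2",(270,120,430,270),2.5); s=snap("scene","p3",(220,130,370,250),2.6)
out=np.zeros((600,800,3),np.uint8); out[:400,:400]=a; out[:375,400:]=b; out[375:,400:790]=s[:225]; cv2.imwrite("pics/m4.png",out[:,:,::-1])
E
```

```text
False
at 17.04 [ 0.4697 -0.3154  0.0445] [ 0.3  1.  -0.5] [ 0.01 -0.14 -0.01] 0.0605
grip 17.93 [ 0.4695 -0.3152  0.044 ] [ 1.3 -0.1  0.6] [-0.02 -0.32  0.03] 0.022
up 19.25 [ 0.4693 -0.315   0.1593] [-0.5 -0.4 -3. ] [ 0.   -0.12  0.  ] 0.0219
over 21.56 [ 0.5725 -0.0824  0.1254] [ 0.3 -0.2 -2.9] [-0.06 -0.11  0.04] 0.0215
```

View pics/m4.png

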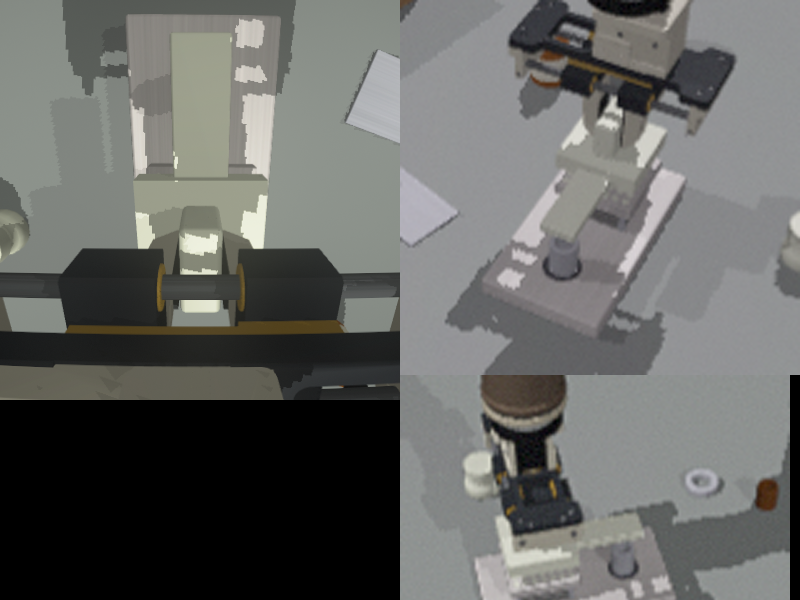

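The cover is held level and square with the filler. The tongue is above the seated sleeve (side panel (562,250)). I'll lower it onto the pin.

```bash
python3 - <<'E'
from h import *
def say(t): print(t,round(current_clock(),2),current_position().round(4),current_wrist_force().round(1),current_torque().round(2),round(current_gripper_width(),4))
o=down(.209); P=[.5722,-.0824]
r=robot.movel([*P,.1025],o,vel=.02,contact_N=3); robot.hold(.2); say(r)
E
```

```text
True 22.9 [ 0.5723 -0.0823  0.1032] [2.5 0.3 2.3] [-0.05 -0.75 -0.01] 0.0218
```

It seated on the pin at the expected height (TCP 0.1032 m against 0.104 m nominal). Next I press down in steps, watching force and depth.

```bash
python3 - <<'E'
from h import *
o=down(.209); P=[.5722,-.0824]
def F(n=6):
    v=[]
    for _ in range(n): robot.hold(.03); v.append([*current_wrist_force(),current_position()[2],current_torque()[0],current_torque()[1]])
    return np.mean(v,0)
z=.1025
while z>.093:
    z-=.0010 if z>.099 else .0004
    robot.movel([*P,z],o,vel=.02); f=F(); print(round(z,4),f.round(4).tolist())
    if f[2]>12.5: break
print(current_clock(),current_gripper_width(),current_position())
a=snap("wrist","q1",(120,0,520,400),1); b=snap("side","q2",(290,140,410,240),3.3); s=snap("scene","q3",(240,150,350,230),3.6)
out=np.zeros((600,800,3),np.uint8); out[:400,:400]=a; out[:330,400:796]=b; out[330:,400:796]=s[:270]; cv2.imwrite("pics/m5.png",out[:,:,::-1])
E
```

```text
0.1015 [1.3482, -0.2294, 3.9962, 0.1016, 0.0199, -0.3608]
0.1005 [1.1448, -0.0199, 4.8523, 0.1006, 0.0424, -0.3234]
0.0995 [0.5941, 0.0969, 6.3439, 0.0997, 0.0276, -0.2169]
0.0985 [0.3483, 0.4379, 7.1131, 0.0987, 0.0234, -0.1615]
0.0981 [-0.2419, 0.019, 7.2453, 0.0984, 0.0635, -0.137]
0.0977 [-0.0819, 0.2149, 7.9698, 0.098, 0.0393, -0.1177]
0.0973 [-1.1367, 0.1919, 10.9012, 0.0979, 0.1071, 0.179]
0.0969 [-2.4558, -0.1517, 14.5015, 0.0978, 0.1509, 0.489]
26.5 0.021634402217827337 [ 0.57233983 -0.08245606  0.09781888]
```

View pics/m5.png

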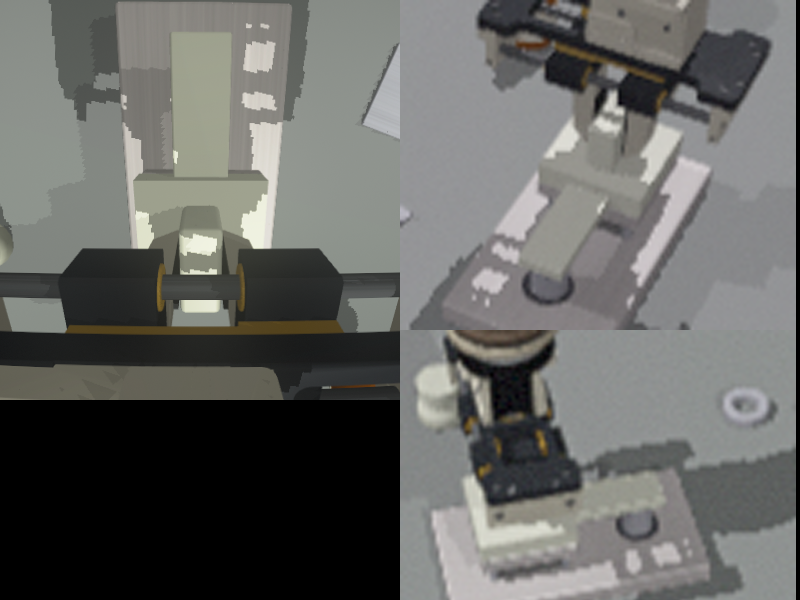

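It stops firmly 6 mm down (TCP 0.0978 m), and the push is 14.5 N. I'll check it's steady, then hand in.

```bash
python3 - <<'E'
from h import *
for _ in range(4): robot.hold(.15); print(current_wrist_force().round(1),current_position().round(4))
workorder.sign_off(); print(current_clock())
E
```

```text
[-2.1 -0.1 14.5] [ 0.5723 -0.0824  0.0978]
[-2.4 -0.5 13.7] [ 0.5723 -0.0824  0.0978]
[-2.3  0.4 14.9] [ 0.5723 -0.0825  0.0978]
[-1.9 -0.1 14.7] [ 0.5723 -0.0824  0.0978]
the job is handed in; nothing more can be done
the job is handed in; nothing more can be done
```

The job is handed in: the stop sleeve is home on the spigot, and the arm is still holding the cover pressed down on it.

- **Sleeve:** I took the grey steel one, not the brown or pink, and pushed it down until it stopped on the deck. The wrist force reached about 26 N. A later wrist picture put its top within about 1 px of the home height.
- **Cover:** I gripped it by the handle and lowered it onto the locating pin. It seated within 1 mm of the expected height. I then pressed it down to a firm stop 6 mm below the board's raised height, as expected with the tongue on the sleeve.
- **Last checks:** The push held at 13.7 to 14.9 N, with no movement over 0.6 s. The last camera views show the tongue lying on the sleeve. About 27 s of the 67 s had been used.

No check failed or disagreed. A sideways force of about 2 N remained at the final press. Nothing else on the bench was touched in the moves, but I did not check each bystander afterwards.

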